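# Line up reagent jars by size on the sampling rail

## Robot

A 6-joint arm with a two-finger parallel gripper is mounted at the origin on the work surface. World frame = base frame: x ahead of the robot, y to its left, z up, the work surface at z = 0. Lengths are in m, angles in rad, forces in N, time in s.
With the tool pointing down it reaches from about 0.375 to 0.9 m from the base axis. Payload 3.1 kg.
Tool frame: the origin (TCP) lies at the very end of the fingers, on their centre line; the grasp point (between the pads) lies 19 mm behind it; z points along the fingers, y is the line along which they close (so a half turn about z gives the same grasp; the last joint's range is limited). The gripper opens to 85 mm and grips with 20 to 120 N. Pads are 22 mm wide; open, the fingers measure 114 mm over their backs; the gripper's body (76 mm by 85 mm) begins 54 mm behind the grasp point. The pads swing forward as they close: fully open they stand 13 mm farther back than shut.
Start: joints at [0.991, 0.527, 1.433, -0, 1.181, -0.178], TCP at [0.244, 0.575, 0.231] pointing down, gripper open.
Joint ranges: [-3.08, 3.08], [-0.75, 2.2], [0.22, 2.44], [-1.43, 4.57], [0, 2.65], [-2.85, 2.85]. Speed limits (rad/s): [2.79, 2.79, 3.14, 3.14, 3.14, 3.14].

## Interface

Orientations are given as a unit quaternion [x, y, z, w].
In Python, from plant import observe, capture, finish_job gives the robot as it stands.
- The arm moves only by the tool drive_tool, never from a script. Its argument "motion" is a list of rows, each an object of numbers: "tx", "ty", "tz": the shift along the world's x, y, z in m; "wx", "wy", "wz": the turn, a rotation vector about the world's x, y, z in degrees. In form: [{"tx": .., "ty": .., "tz": .., "wx": .., "wy": .., "wz": ..}, ...]. A call has 1 to 10 rows; each row shifts and turns the commanded pose from where the row before left it; what a row does not reach is not made up. A row lasts 1/12 s, in which the tool goes at most 41.7 mm and 7.16 degrees, less where a joint would pass 70% of its speed; a pose out of reach is approached as far as the arm can. A call is refused whole if a number of a shift passes 0.0417 or a number of a turn 7.16, either way. A call with a gripper value outside its range is refused whole. "grip" is the closure, from -1 (fully open) to 1 (shut), so that 0 is half open, set as the call begins (left out, the last holds). The fingers move at their own pace and stop on an object; the grip force is fixed at half the most. Time passes only in rows, so rows that do not move let the fingers close. It gives the time, the measured TCP pose, the force, the opening and the grip force at its end, in the units of the state.
- observe(): the state, without advancing time (a new reading comes with each control period).
- capture(name): name is "side" or "top" or "wrist"; returns a dict with "img" (480x640x3 uint8, blue, green, red), "depth" (480x640 float32, m along the optical axis (not along the pixel's ray), 0 where there is no reading), "K" (3x3 intrinsics, pixels), "R" (3x3) and "t" (3): a world point X has camera coordinates R X + t. Camera axes: x right, y down, z forward; pixel columns grow to the right and rows downward; lengths in m; the calibration is good to about 2 mm. A picture is of the moment at which its call begins.
- finish_job(): hands the job in; it is judged then, once.
The state is a dict: "t": time; "q": joint angles; "qvel": joint speeds; "joint_torque": joint torques, N m; "eef_pos": TCP position; "tool_rot": TCP orientation; "force": force on the tool from outside, world axes, zero at the start; "moment": the same for the moment, N m; "grip_width": finger opening in m; "grasp_force": force on a finger pad.
Only numpy, scipy, OpenCV 4.12 (cv2) and the standard library are available. Lean on these libraries where they do the work, as an engineer would, in place of code of your own. Each camera call takes 0.05 s, during which the arm holds its last target. There are 200 camera calls.

## Task

Line up the four blue-lidded reagent jars on the sampling rail in order of size: the smallest on the pad next to the red-topped sampling head, then each larger jar one pad further along, ending with the largest on the pad farthest from the head. Keep the jars upright, stand each one in the middle of its pad, and leave the amber beaker standing where it is.

Things in the scene. Friction and masses are not known exactly. Their poses are not given: they have to be found in the camera images.
- jar_x: The smallest of four loose round screw-top reagent jars, white with a flat blue lid as wide as the body (a plain upright cylinder, lid the top 22 mm): 34 mm diameter, 60 mm tall, about 60 g. Origin: centre of its underside, z up. Stands on the bench at the start.
- jar_w: The second smallest of four loose round screw-top reagent jars, white with a flat blue lid as wide as the body (a plain upright cylinder, lid the top 22 mm): 42 mm diameter, 82 mm tall, about 110 g. Origin: centre of its underside, z up. Stands on the bench at the start.
- jar_z: The second largest of four loose round screw-top reagent jars, white with a flat blue lid as wide as the body (a plain upright cylinder, lid the top 22 mm): 50 mm diameter, 106 mm tall, about 190 g. Origin: centre of its underside, z up. Stands on the bench at the start.
- jar_y: The largest of four loose round screw-top reagent jars, white with a flat blue lid as wide as the body (a plain upright cylinder, lid the top 22 mm): 58 mm diameter, 132 mm tall, about 300 g. Origin: centre of its underside, z up. Stands on the bench at the start.
- pad_a: One of four equal fixed black rubber pads, yellow ring, 70 mm diameter, in a straight row 85 mm apart on an aluminium rail (345 x 90 x 12 mm) lying within 0.2 rad of y. The end pad on the robot's left (+y). Origin: centre of its underside; its top is 4 mm above that and 16 mm above the bench. z up, y along the row to the left.
- pad_b: One of four equal fixed black rubber pads, yellow ring, 70 mm diameter, in a straight row 85 mm apart on an aluminium rail (345 x 90 x 12 mm) lying within 0.2 rad of y. Second from the left. Origin: centre of its underside; its top is 4 mm above that and 16 mm above the bench. z up, y along the row to the left.
- pad_c: One of four equal fixed black rubber pads, yellow ring, 70 mm diameter, in a straight row 85 mm apart on an aluminium rail (345 x 90 x 12 mm) lying within 0.2 rad of y. Third from the left. Origin: centre of its underside; its top is 4 mm above that and 16 mm above the bench. z up, y along the row to the left.
- pad_d: One of four equal fixed black rubber pads, yellow ring, 70 mm diameter, in a straight row 85 mm apart on an aluminium rail (345 x 90 x 12 mm) lying within 0.2 rad of y. The end pad on the right (-y). Origin: centre of its underside; its top is 4 mm above that and 16 mm above the bench. z up, y along the row to the left.
- head: The sampling head, fixed: a grey post on a 70 mm square black base with a black block on top whose upper face is bright red; 75 x 70 mm, 147 mm tall. Stands in line with the row, 120 mm beyond its left or its right end pad; beyond the other end is a fixed open grey waste pot, 60 mm across, 75 mm tall. Origin: centre of its underside.
- beaker: A loose open amber glass beaker, 60 mm across, 80 mm tall, 120 g, standing among the jars; not to be moved. Origin: centre of its underside.
Not all that is in view belongs to the job. What is shaped like the jar_z but yellow is not meant.

How it is judged:
By the outcome, as a careful person would: the job done as asked, in the order asked, and still so for the second after the job is handed in, with the robot touching nothing.
It also fails if it takes over 104 s, if anything falls off the work surface, if the arm or the gripper's body presses on something with over 40 N, if the wrist force passes 120 N, or if a joint passes its speed limit or range.

## Working session

There is one attempt and no reset: what is moved stays moved. The work goes in short steps, Python scripts to look and compute and a tool call to move; the robot and the scene stay as the last step left them, time stands still between calls to the robot, and variables do not carry over. Pictures are saved under pics/ and viewed, at most 14 in all, crops included, and the job is handed in when it is done.

Besides the shell and the picture viewer there is one more tool, called after "Call:" as name(argument=value, ...) on one line, values as JSON. drive_tool: Moves the arm, as the interface text tells. Its arguments: {"type":"object","properties":{"motion":{"type":"array","items":{"type":"object","properties":{"tx":{"type":"number"},"ty":{"type":"number"},"tz":{"type":"number"},"wx":{"type":"number"},"wy":{"type":"number"},"wz":{"type":"number"}}}},"grip":{"type":"number"}},"required":["motion"]}

```bash
mkdir -p pics
cat > h.py <<'E'
import numpy as np, cv2
from plant import observe, capture
def world(c,u,v,z=None):
    K,R,t=c["K"],c["R"],c["t"]; r=np.linalg.inv(K)@[u,v,1]
    C=-R.T@t; d=R.T@r
    s=c["depth"][int(v),int(u)] if z is None else (z-C[2])/d[2]
    return C+s*d
E
python3 - <<'E'
from h import *
import pickle
for n in("top","side"):
    c=capture(n); cv2.imwrite(f"pics/{n}0.png",c["img"]); pickle.dump(c,open(n+"0.pkl","wb"))
    print(n,-c["R"].T@c["t"],c["R"][2])
s=observe();print(s["t"],s["eef_pos"],s["tool_rot"],s["grip_width"])
E
```

```text
top [0.39287247 0.01697049 1.03560229] [ 0.1788808   0.00334283 -0.98386508]
side [ 0.02944259 -0.90699274  0.78492096] [ 0.41417195  0.70493713 -0.57578228]
0.1 [0.2440397  0.57469753 0.23043947] [ 1.99539693e-01  9.79889267e-01 -8.95033514e-04 -3.67297521e-04] 0.08553124688391986
```

View pics/top0.png

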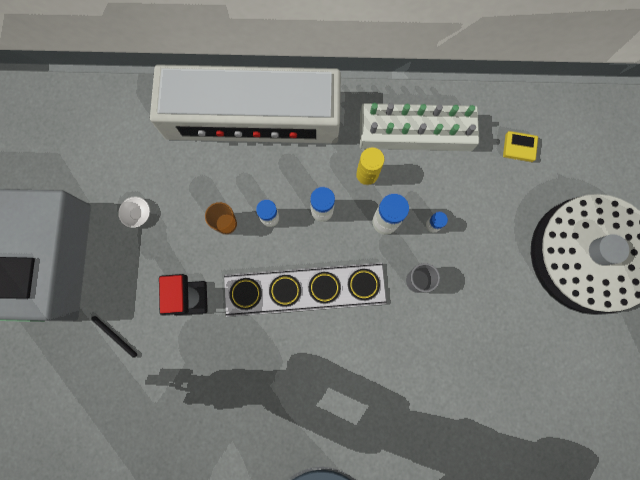

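View pics/side0.png

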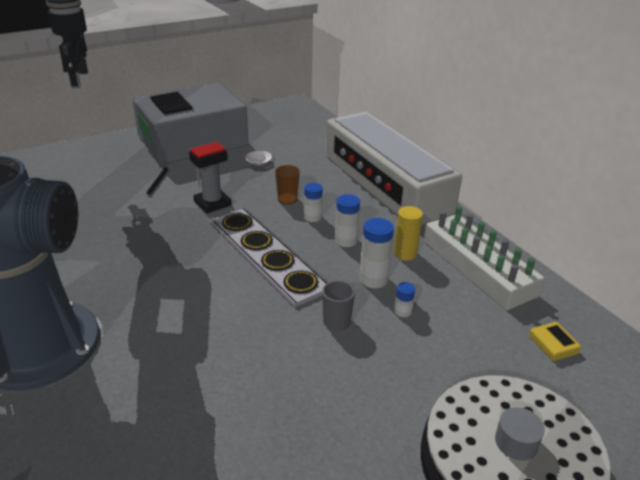

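Top view: the red head is at (173,294), on the left (+y), so pad_a (246,293) gets the smallest jar. The other pads are at (285,290), (324,287) and (364,284). Blue lids are at (439,219), which looks like x; (267,209), w; (323,200), z; and (393,208), y. The yellow cylinder at (371,160) is the decoy, and the amber beaker is at (221,218). Next I'll measure positions and sizes.

Run:
```python
from h import *
import pickle
c=pickle.load(open("top0.pkl","rb"));img=c["img"];hsv=cv2.cvtColor(img,cv2.COLOR_BGR2HSV)
v,u=np.mgrid[0:480,0:640]
P=(np.stack([u,v,np.ones_like(u)],-1)@np.linalg.inv(c["K"]).T*c["depth"][...,None]-c["t"])@c["R"]
def comp(m,roi=(0,640,0,480),mn=40):
    mm=np.zeros_like(m);mm[roi[2]:roi[3],roi[0]:roi[1]]=m[roi[2]:roi[3],roi[0]:roi[1]]
    n,l,s,ce=cv2.connectedComponentsWithStats(mm.astype(np.uint8))
    return [(l==i,s[i],ce[i]) for i in range(1,n) if s[i][4]>=mn]
blue=cv2.inRange(hsv,(100,150,70),(125,255,255))>0
for m,s,ce in comp(blue,(180,480,150,260)):
    z=np.percentile(P[m][:,2],80)
    t=m&(abs(P[...,2]-z)<.006); q=P[t]
    (cx,cy),r=cv2.minEnclosingCircle(q[:,:2].astype(np.float32))
    print("lid",ce.round(),"ztop",z.round(4),"c",cx.round(4),cy.round(4),"d",2*r, "area d",)
yel=cv2.inRange(hsv,(20,120,90),(35,255,255))>0
pts=[]
for m,s,ce in comp(yel,(220,390,255,320),20):
    cnt=max(cv2.findContours(m.astype(np.uint8),0,1)[0],key=len)
    e=cv2.fitEllipse(cnt); w=world(c,*e[0],z=.016);pts.append(w);print("pad",e[0],w.round(4))
for nm,uv in dict(head=(173,294),beaker=(221,218),pot=(424,279),yellow=(372,157)).items(): print(nm,P[uv[1],uv[0]].round(3))
vis=cv2.resize(img[150:320,150:470],None,fx=2.5,fy=2.5,interpolation=cv2.INTER_CUBIC);cv2.imwrite("pics/crop.png",vis)
```

```text
Traceback (most recent call last):
AttributeError: 'float' object has no attribute 'round'
```

```bash
cat > meas.py <<'E'
from h import *
import pickle
np.set_printoptions(suppress=True)
c=pickle.load(open("top0.pkl","rb"));img=c["img"];hsv=cv2.cvtColor(img,cv2.COLOR_BGR2HSV)
v,u=np.mgrid[0:480,0:640]
P=(np.stack([u,v,np.ones_like(u)],-1)@np.linalg.inv(c["K"]).T*c["depth"][...,None]-c["t"])@c["R"]
def comp(m,roi,mn=40):
    mm=np.zeros_like(m);mm[roi[2]:roi[3],roi[0]:roi[1]]=m[roi[2]:roi[3],roi[0]:roi[1]]
    n,l,s,ce=cv2.connectedComponentsWithStats(mm.astype(np.uint8))
    return [(l==i,ce[i]) for i in range(1,n) if s[i][4]>=mn]
blue=cv2.inRange(hsv,(100,150,70),(125,255,255))>0
for m,ce in comp(blue,(180,480,150,260)):
    z=np.percentile(P[m][:,2],80)
    q=P[m&(abs(P[...,2]-z)<.006)]
    (cx,cy),r=cv2.minEnclosingCircle(q[:,:2].astype(np.float32))
    print("lid",ce.round(),"ztop %.4f c %.4f %.4f d %.4f"%(z,cx,cy,2*r))
yel=cv2.inRange(hsv,(20,120,90),(35,255,255))>0
for m,ce in comp(yel,(220,390,255,320),20):
    cnt=max(cv2.findContours(m.astype(np.uint8),0,1)[0],key=len)
    e=cv2.fitEllipse(cnt); print("pad",np.round(e[0],1),world(c,*e[0],z=.016).round(4))
for nm,uv in dict(head=(173,294),beaker=(221,218),pot=(424,279),yellow=(372,157)).items(): print(nm,P[uv[1],uv[0]].round(3))
cv2.imwrite("pics/crop.png",cv2.resize(img[150:320,150:470],None,fx=2.5,fy=2.5,interpolation=cv2.INTER_CUBIC))
E
python3 meas.py
```

```text
lid [322. 199.] ztop 0.1080 c 0.6461 0.0129 d 0.0502
lid [394. 208.] ztop 0.1337 c 0.6239 -0.1280 d 0.0583
lid [266. 210.] ztop 0.0839 c 0.6272 0.1288 d 0.0421
lid [438. 220.] ztop 0.0617 c 0.6188 -0.2358 d 0.0338
pad [363.5 284. ] [ 0.4827 -0.0806  0.016 ]
pad [324.1 287.1] [0.4739 0.004  0.016 ]
pad [284.6 290.2] [0.4654 0.0886 0.016 ]
pad [244.7 293.3] [0.4567 0.1739 0.016 ]
head [0.444 0.287 0.15 ]
beaker [0.624 0.237 0.003]
pot [ 0.497 -0.214  0.005]
yellow [ 0.736 -0.088  0.109]
```

View pics/crop.png

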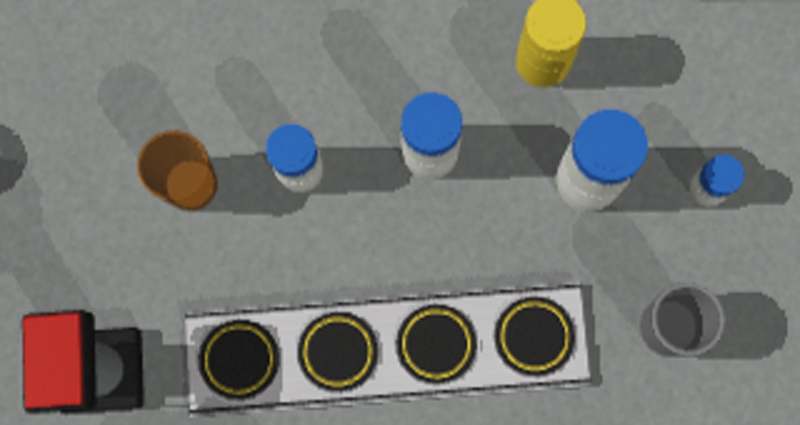

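The enlarged crop confirms four distinct blue lids. Their diameters of 34, 42, 50 and 58 mm identify x (439,219), w (267,209), z (323,200) and y (393,208). The targets are x→pad_a, w→pad_b, z→pad_c and y→pad_d. I'll close the fingers across the row, at about 5.8° from x. I'm moving to jar_x first.

Call:
drive_tool(motion=[{"tx": 0.0156, "ty": -0.0338, "wz": -2.55}, {"tx": 0.0156, "ty": -0.0338, "wz": -2.55}, {"tx": 0.0156, "ty": -0.0338, "wz": -2.55}, {"tx": 0.0156, "ty": -0.0338, "wz": -2.55}, {"tx": 0.0156, "ty": -0.0338, "wz": -2.55}, {"tx": 0.0156, "ty": -0.0338, "wz": -2.55}, {"tx": 0.0156, "ty": -0.0338, "wz": -2.55}, {"tx": 0.0156, "ty": -0.0338, "wz": -2.55}, {"tx": 0.0156, "ty": -0.0338, "wz": -2.55}, {"tx": 0.0156, "ty": -0.0338, "wz": -2.55}], grip=-1)

```text
schema error: expected keys tx, ty, tz, wx, wy, wz
```

Call:
drive_tool(motion=[{"tx": 0.0156, "ty": -0.0338, "wz": -2.55}, {"tx": 0.0156, "ty": -0.0338, "wz": -2.55}, {"tx": 0.0156, "ty": -0.0338, "wz": -2.55}, {"tx": 0.0156, "ty": -0.0338, "wz": -2.55}, {"tx": 0.0156, "ty": -0.0338, "wz": -2.55}, {"tx": 0.0156, "ty": -0.0338, "wz": -2.55}, {"tx": 0.0156, "ty": -0.0338, "wz": -2.55}, {"tx": 0.0156, "ty": -0.0338, "wz": -2.55}, {"tx": 0.0156, "ty": -0.0338, "wz": -2.55}, {"tx": 0.0156, "ty": -0.0338, "wz": -2.55}])

```text
schema error: expected keys tx, ty, tz, wx, wy, wz
```

Call:
drive_tool(motion=[{"tx": 0.0156, "ty": -0.0338, "wz": -2.55}, {"tx": 0.0156, "ty": -0.0338, "wz": -2.55}, {"tx": 0.0156, "ty": -0.0338, "wz": -2.55}, {"tx": 0.0156, "ty": -0.0338, "wz": -2.55}, {}, {}])

```text
schema error: expected keys tx, ty, tz, wx, wy, wz
```

```bash
cat > st.py <<'E'
from h import *
from scipy.spatial.transform import Rotation as Ro
s=observe();R=Ro.from_quat(s["tool_rot"]).as_matrix()
print(s["t"],s["eef_pos"].round(4) if hasattr(s["eef_pos"],"round") else s["eef_pos"],"yax",R[:,1].round(3),"z",R[:,2].round(3),"yaw",np.degrees(np.arctan2(R[1,1],R[0,1])).round(2),np.round(s["q"],2),np.round(s["force"],1),s["grip_width"])
E
python3 st.py; python3 -c "
from h import *
c=capture('wrist');cv2.imwrite('pics/w1.png',c['img']);print(-c['R'].T@c['t'],c['R'][2])"
```

```text
0.1 [0.244  0.5747 0.2304] yax [ 0.391  0.92  -0.002] z [-0.001 -0.002 -1.   ] yaw 66.98 [ 0.99  0.53  1.43  0.    1.18 -0.18] [-0.6 -1.2  1. ] 0.08553124688391986
[0.17412752 0.60430339 0.37357871] [ 0.2739558  -0.11671271 -0.95463415]
```

View pics/w1.png

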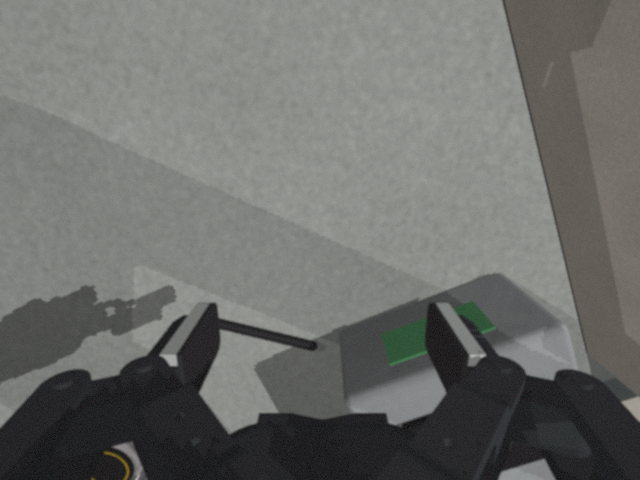

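The call needs all six keys. The wrist picture shows only the fingers, the pen and the grey box. The camera sits about 76 mm to the side of the TCP and 143 mm above it, so it clears the neighbours.

Call:
drive_tool(motion=[{"tx": 0.0156, "ty": -0.0338, "tz": 0, "wx": 0, "wy": 0, "wz": -2.55}, {"tx": 0.0156, "ty": -0.0338, "tz": 0, "wx": 0, "wy": 0, "wz": -2.55}, {"tx": 0.0156, "ty": -0.0338, "tz": 0, "wx": 0, "wy": 0, "wz": -2.55}, {"tx": 0.0156, "ty": -0.0338, "tz": 0, "wx": 0, "wy": 0, "wz": -2.55}, {"tx": 0.0156, "ty": -0.0338, "tz": 0, "wx": 0, "wy": 0, "wz": -2.55}, {"tx": 0.0156, "ty": -0.0338, "tz": 0, "wx": 0, "wy": 0, "wz": -2.55}, {"tx": 0.0156, "ty": -0.0338, "tz": 0, "wx": 0, "wy": 0, "wz": -2.55}, {"tx": 0.0156, "ty": -0.0338, "tz": 0, "wx": 0, "wy": 0, "wz": -2.55}, {"tx": 0.0156, "ty": -0.0338, "tz": 0, "wx": 0, "wy": 0, "wz": -2.55}, {"tx": 0.0156, "ty": -0.0338, "tz": 0, "wx": 0, "wy": 0, "wz": -2.55}], grip=-1)

```text
t: 0.98
eef_pos: [0.4006, 0.2355, 0.2313]
tool_rot: [0.412, 0.911, -0.0, -0.0]
force: [1.0, -0.3, 0.6]
grip_width: 0.0854
grasp_force: 0.0
```

Call:
drive_tool(motion=[{"tx": 0.0156, "ty": -0.0338, "tz": 0, "wx": 0, "wy": 0, "wz": -2.55}, {"tx": 0.0156, "ty": -0.0338, "tz": 0, "wx": 0, "wy": 0, "wz": -2.55}, {"tx": 0.0156, "ty": -0.0338, "tz": 0, "wx": 0, "wy": 0, "wz": -2.55}, {"tx": 0.0156, "ty": -0.0338, "tz": 0, "wx": 0, "wy": 0, "wz": -2.55}, {"tx": 0.0156, "ty": -0.0338, "tz": 0, "wx": 0, "wy": 0, "wz": -2.55}, {"tx": 0.0156, "ty": -0.0338, "tz": 0, "wx": 0, "wy": 0, "wz": -2.55}, {"tx": 0.0156, "ty": -0.0338, "tz": 0, "wx": 0, "wy": 0, "wz": -2.55}, {"tx": 0.0156, "ty": -0.0338, "tz": 0, "wx": 0, "wy": 0, "wz": -2.55}, {"tx": 0.0156, "ty": -0.0338, "tz": 0, "wx": 0, "wy": 0, "wz": -2.55}, {"tx": 0.0156, "ty": -0.0338, "tz": 0, "wx": 0, "wy": 0, "wz": -2.55}])

```text
t: 1.82
eef_pos: [0.5566, -0.1026, 0.2311]
tool_rot: [0.603, 0.798, -0.0, -0.0]
force: [1.1, 0.9, -0.2]
grip_width: 0.0858
grasp_force: 0.0
```

Call:
drive_tool(motion=[{"tx": 0.0156, "ty": -0.0338, "tz": 0, "wx": 0, "wy": 0, "wz": -2.55}, {"tx": 0.0156, "ty": -0.0338, "tz": 0, "wx": 0, "wy": 0, "wz": -2.55}, {"tx": 0.0156, "ty": -0.0338, "tz": 0, "wx": 0, "wy": 0, "wz": -2.55}, {"tx": 0.0156, "ty": -0.0338, "tz": 0, "wx": 0, "wy": 0, "wz": -2.55}, {"tx": 0, "ty": 0, "tz": 0, "wx": 0, "wy": 0, "wz": 0}, {"tx": 0, "ty": 0, "tz": 0, "wx": 0, "wy": 0, "wz": 0}])

```text
t: 2.32
eef_pos: [0.6189, -0.2382, 0.2303]
tool_rot: [0.672, 0.741, -0.0, -0.0]
force: [-0.3, 0.9, -0.2]
grip_width: 0.0853
grasp_force: 0.0
```

```bash
python3 st.py
```

```text
2.3167 [ 0.6189 -0.2382  0.2303] yax [ 0.995  0.098 -0.   ] z [-0.  0. -1.] yaw 5.62 [-0.54  0.58  1.33  0.    1.23 -0.63] [-0.3  0.9 -0.2] 0.08527267399592502
```

Call:
drive_tool(motion=[{"tx": 0, "ty": 0.002, "tz": -0.03, "wx": 0, "wy": 0, "wz": 0}, {"tx": 0, "ty": 0, "tz": -0.03, "wx": 0, "wy": 0, "wz": 0}, {"tx": 0, "ty": 0, "tz": -0.03, "wx": 0, "wy": 0, "wz": 0}, {"tx": 0, "ty": 0, "tz": -0.03, "wx": 0, "wy": 0, "wz": 0}, {"tx": 0, "ty": 0, "tz": -0.03, "wx": 0, "wy": 0, "wz": 0}, {"tx": 0, "ty": 0, "tz": -0.025, "wx": 0, "wy": 0, "wz": 0}, {"tx": 0, "ty": 0, "tz": -0.02, "wx": 0, "wy": 0, "wz": 0}, {"tx": 0, "ty": 0, "tz": -0.013, "wx": 0, "wy": 0, "wz": 0}, {"tx": 0, "ty": 0, "tz": 0, "wx": 0, "wy": 0, "wz": 0}])

```text
t: 3.07
eef_pos: [0.6163, -0.2315, 0.0202]
tool_rot: [0.67, 0.742, -0.001, -0.004]
force: [-0.6, 0.2, 0.5]
grip_width: 0.0853
grasp_force: 0.0
```

Call:
drive_tool(motion=[{"tx": 0, "ty": 0, "tz": 0, "wx": 0, "wy": 0, "wz": 0}, {"tx": 0, "ty": 0, "tz": 0, "wx": 0, "wy": 0, "wz": 0}, {"tx": 0, "ty": 0, "tz": 0, "wx": 0, "wy": 0, "wz": 0}, {"tx": 0, "ty": 0, "tz": 0, "wx": 0, "wy": 0, "wz": 0}, {"tx": 0, "ty": 0, "tz": 0, "wx": 0, "wy": 0, "wz": 0}, {"tx": 0, "ty": 0, "tz": 0, "wx": 0, "wy": 0, "wz": 0}, {"tx": 0, "ty": 0, "tz": 0, "wx": 0, "wy": 0, "wz": 0}, {"tx": 0, "ty": 0, "tz": 0, "wx": 0, "wy": 0, "wz": 0}, {"tx": 0, "ty": 0, "tz": 0, "wx": 0, "wy": 0, "wz": 0}, {"tx": 0, "ty": 0, "tz": 0, "wx": 0, "wy": 0, "wz": 0}], grip=1)

```text
t: 3.9
eef_pos: [0.6198, -0.2346, 0.0251]
tool_rot: [0.671, 0.742, 0.0, 0.001]
force: [-0.2, 0.3, 6.4]
grip_width: 0.0327
grasp_force: 59.6
```

Call:
drive_tool(motion=[{"tx": 0, "ty": 0, "tz": 0.005, "wx": 0, "wy": 0, "wz": 0}, {"tx": 0, "ty": 0, "tz": 0.015, "wx": 0, "wy": 0, "wz": 0}, {"tx": 0, "ty": 0, "tz": 0.025, "wx": 0, "wy": 0, "wz": 0}, {"tx": 0, "ty": 0, "tz": 0.03, "wx": 0, "wy": 0, "wz": 0}, {"tx": 0, "ty": 0, "tz": 0.03, "wx": 0, "wy": 0, "wz": 0}, {"tx": 0, "ty": 0, "tz": 0.03, "wx": 0, "wy": 0, "wz": 0}, {"tx": 0, "ty": 0, "tz": 0.025, "wx": 0, "wy": 0, "wz": 0}, {"tx": 0, "ty": 0, "tz": 0.015, "wx": 0, "wy": 0, "wz": 0}, {"tx": 0, "ty": 0, "tz": 0, "wx": 0, "wy": 0, "wz": 0}])

```text
t: 4.65
eef_pos: [0.6209, -0.2352, 0.2031]
tool_rot: [0.671, 0.742, 0.001, 0.004]
force: [1.0, -0.7, 1.1]
grip_width: 0.0327
grasp_force: 59.5
```

Call:
drive_tool(motion=[{"tx": -0.0135, "ty": 0.0341, "tz": 0, "wx": 0, "wy": 0, "wz": 0}, {"tx": -0.0135, "ty": 0.0341, "tz": 0, "wx": 0, "wy": 0, "wz": 0}, {"tx": -0.0135, "ty": 0.0341, "tz": 0, "wx": 0, "wy": 0, "wz": 0}, {"tx": -0.0135, "ty": 0.0341, "tz": 0, "wx": 0, "wy": 0, "wz": 0}, {"tx": -0.0135, "ty": 0.0341, "tz": 0, "wx": 0, "wy": 0, "wz": 0}, {"tx": -0.0135, "ty": 0.0341, "tz": 0, "wx": 0, "wy": 0, "wz": 0}, {"tx": -0.0135, "ty": 0.0341, "tz": 0, "wx": 0, "wy": 0, "wz": 0}, {"tx": -0.0135, "ty": 0.0341, "tz": 0, "wx": 0, "wy": 0, "wz": 0}, {"tx": -0.0135, "ty": 0.0341, "tz": 0, "wx": 0, "wy": 0, "wz": 0}, {"tx": -0.0135, "ty": 0.0341, "tz": 0, "wx": 0, "wy": 0, "wz": 0}])

```text
t: 5.48
eef_pos: [0.4818, 0.1084, 0.1971]
tool_rot: [0.671, 0.742, -0.001, -0.001]
force: [0.9, 0.6, -0.7]
grip_width: 0.0327
grasp_force: 59.6
```

Call:
drive_tool(motion=[{"tx": -0.0135, "ty": 0.0341, "tz": 0, "wx": 0, "wy": 0, "wz": 0}, {"tx": -0.0135, "ty": 0.0341, "tz": 0, "wx": 0, "wy": 0, "wz": 0}, {"tx": 0, "ty": 0, "tz": 0, "wx": 0, "wy": 0, "wz": 0}, {"tx": 0, "ty": 0, "tz": 0, "wx": 0, "wy": 0, "wz": 0}, {"tx": 0, "ty": 0, "tz": 0, "wx": 0, "wy": 0, "wz": 0}])

```text
t: 5.9
eef_pos: [0.4564, 0.1751, 0.1976]
tool_rot: [0.67, 0.742, -0.001, -0.0]
force: [0.9, -0.6, -0.4]
grip_width: 0.033
grasp_force: 59.6
```

```bash
python3 st.py; python3 -c "
from h import *
c=capture('wrist');cv2.imwrite('pics/w2.png',c['img'])"
```

```text
5.9 [0.4564 0.1751 0.1976] yax [ 0.995  0.102 -0.001] z [-0.001 -0.001 -1.   ] yaw 5.84 [ 0.14  0.4   1.8  -0.    0.94  0.04] [ 0.9 -0.6 -0.4] 0.032962414843266404
```

View pics/w2.png

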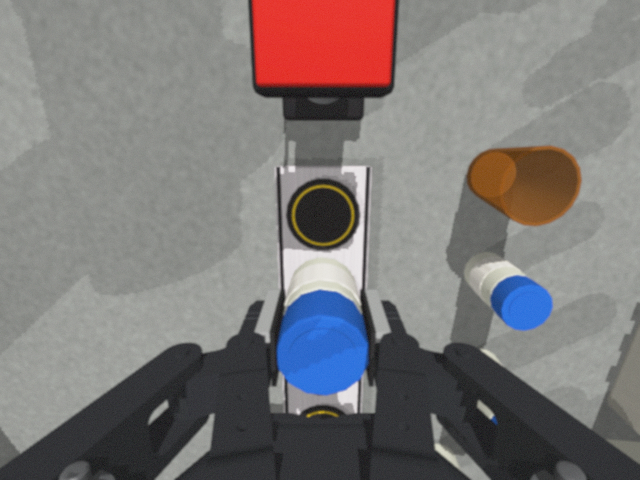

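The wrist view shows jar_x upright between the fingers with its lid at (323,340). The ring at (323,215) should be pad_a, with the head just beyond it. I'll check that by projecting the points.

Run:
```python
from h import *
c=capture("wrist")
def pr(X): 
    x=c["K"]@(c["R"]@np.array(X)+c["t"]);return (x[:2]/x[2]).round(1)
for X in [(.4567,.1739,.016),(.4654,.0886,.016),(.4739,.004,.016),(.4564,.1751,.236),(.4564,.1751,.176)]: print(X,pr(X))
print("w1 pad", world(c,323,215,.016))
```

```text
(0.4567, 0.1739, 0.016) [321.7 214.1]
(0.4654, 0.0886, 0.016) [321.7 296.9]
(0.4739, 0.004, 0.016) [321.6 368.1]
(0.4564, 0.1751, 0.236) [320.6 356.7]
(0.4564, 0.1751, 0.176) [321.  284.1]
w1 pad [0.4580202  0.17317044 0.016     ]
```

```bash
cat >> h.py <<'E'
def lids(name,roi=None):
    c=capture(name);hsv=cv2.cvtColor(c["img"],cv2.COLOR_BGR2HSV)
    v,u=np.mgrid[0:480,0:640]
    P=(np.stack([u,v,np.ones_like(u)],-1)@np.linalg.inv(c["K"]).T*c["depth"][...,None]-c["t"])@c["R"]
    m=cv2.inRange(hsv,(100,150,70),(125,255,255))
    n,l,s,ce=cv2.connectedComponentsWithStats(m)
    for i in range(1,n):
        if s[i][4]<60: continue
        q=P[l==i];z=np.percentile(q[:,2],80);q=q[abs(q[:,2]-z)<.006]
        (x,y),r=cv2.minEnclosingCircle(q[:,:2].astype(np.float32))
        print(name,ce[i].round(),"ztop %.4f c %.4f %.4f d %.4f"%(z,x,y,2*r))
    return c
E
python3 -c "
from h import *
lids('wrist')"
```

```text
wrist [520. 301.] ztop 0.0836 c 0.6276 0.1295 d 0.0422
wrist [322. 343.] ztop 0.2341 c 0.4579 0.1723 d 0.0361
```

Call:
drive_tool(motion=[{"tx": 0, "ty": 0, "tz": -0.03, "wx": 0, "wy": 0, "wz": 0}, {"tx": 0, "ty": 0, "tz": -0.03, "wx": 0, "wy": 0, "wz": 0}, {"tx": 0, "ty": 0, "tz": -0.03, "wx": 0, "wy": 0, "wz": 0}, {"tx": 0, "ty": 0, "tz": -0.025, "wx": 0, "wy": 0, "wz": 0}, {"tx": 0, "ty": 0, "tz": -0.018, "wx": 0, "wy": 0, "wz": 0}, {"tx": 0, "ty": 0, "tz": -0.01, "wx": 0, "wy": 0, "wz": 0}, {"tx": 0, "ty": 0, "tz": -0.006, "wx": 0, "wy": 0, "wz": 0}, {"tx": 0, "ty": 0, "tz": -0.003, "wx": 0, "wy": 0, "wz": 0}, {"tx": 0, "ty": 0, "tz": 0, "wx": 0, "wy": 0, "wz": 0}, {"tx": 0, "ty": 0, "tz": 0, "wx": 0, "wy": 0, "wz": 0}])

```text
t: 6.88
eef_pos: [0.4576, 0.1751, 0.0471]
tool_rot: [0.671, 0.742, 0.001, 0.001]
force: [-0.5, -0.2, 0.3]
grip_width: 0.0324
grasp_force: 59.6
```

Call:
drive_tool(motion=[{"tx": 0, "ty": 0, "tz": -0.001, "wx": 0, "wy": 0, "wz": 0}, {"tx": 0, "ty": 0, "tz": -0.001, "wx": 0, "wy": 0, "wz": 0}, {"tx": 0, "ty": 0, "tz": 0, "wx": 0, "wy": 0, "wz": 0}, {"tx": 0, "ty": 0, "tz": 0, "wx": 0, "wy": 0, "wz": 0}])

```text
t: 7.22
eef_pos: [0.4569, 0.1753, 0.0447]
tool_rot: [0.67, 0.742, 0.0, 0.0]
force: [-0.2, -0.2, -0.4]
grip_width: 0.0325
grasp_force: 59.6
```

Call:
drive_tool(motion=[{"tx": 0, "ty": 0, "tz": -0.001, "wx": 0, "wy": 0, "wz": 0}, {"tx": 0, "ty": 0, "tz": -0.001, "wx": 0, "wy": 0, "wz": 0}, {"tx": 0, "ty": 0, "tz": 0, "wx": 0, "wy": 0, "wz": 0}, {"tx": 0, "ty": 0, "tz": 0, "wx": 0, "wy": 0, "wz": 0}])

```text
t: 7.55
eef_pos: [0.4567, 0.1752, 0.0422]
tool_rot: [0.671, 0.742, -0.0, -0.0]
force: [0.5, 0.3, -0.1]
grip_width: 0.0325
grasp_force: 59.6
```

Call:
drive_tool(motion=[{"tx": 0, "ty": 0, "tz": -0.001, "wx": 0, "wy": 0, "wz": 0}, {"tx": 0, "ty": 0, "tz": 0, "wx": 0, "wy": 0, "wz": 0}, {"tx": 0, "ty": 0, "tz": 0, "wx": 0, "wy": 0, "wz": 0}])

```text
t: 7.8
eef_pos: [0.4567, 0.1752, 0.0412]
tool_rot: [0.671, 0.742, -0.0, -0.0]
force: [0.3, -0.0, -0.8]
grip_width: 0.0325
grasp_force: 59.6
```

Call:
drive_tool(motion=[{"tx": 0, "ty": 0, "tz": -0.001, "wx": 0, "wy": 0, "wz": 0}, {"tx": 0, "ty": 0, "tz": 0, "wx": 0, "wy": 0, "wz": 0}, {"tx": 0, "ty": 0, "tz": 0, "wx": 0, "wy": 0, "wz": 0}])

```text
t: 8.05
eef_pos: [0.4568, 0.1753, 0.0411]
tool_rot: [0.671, 0.742, 0.0, 0.0]
force: [-1.0, 1.0, 7.7]
grip_width: 0.0323
grasp_force: 60.5
```

Call:
drive_tool(motion=[{"tx": 0, "ty": 0, "tz": 0, "wx": 0, "wy": 0, "wz": 0}, {"tx": 0, "ty": 0, "tz": 0, "wx": 0, "wy": 0, "wz": 0}, {"tx": 0, "ty": 0, "tz": 0, "wx": 0, "wy": 0, "wz": 0}, {"tx": 0, "ty": 0, "tz": 0, "wx": 0, "wy": 0, "wz": 0}, {"tx": 0, "ty": 0, "tz": 0, "wx": 0, "wy": 0, "wz": 0}, {"tx": 0, "ty": 0, "tz": 0, "wx": 0, "wy": 0, "wz": 0}, {"tx": 0, "ty": 0, "tz": 0, "wx": 0, "wy": 0, "wz": 0}, {"tx": 0, "ty": 0, "tz": 0, "wx": 0, "wy": 0, "wz": 0}], grip=-1)

```text
t: 8.72
eef_pos: [0.4568, 0.1752, 0.0402]
tool_rot: [0.671, 0.742, -0.0, -0.0]
force: [-0.0, 0.1, 0.2]
grip_width: 0.0855
grasp_force: 0.0
```

Call:
drive_tool(motion=[{"tx": 0, "ty": 0, "tz": 0.03, "wx": 0, "wy": 0, "wz": 0}, {"tx": 0, "ty": 0, "tz": 0.035, "wx": 0, "wy": 0, "wz": 0}, {"tx": 0, "ty": 0, "tz": 0.035, "wx": 0, "wy": 0, "wz": 0}, {"tx": 0, "ty": 0, "tz": 0.02, "wx": 0, "wy": 0, "wz": 0}, {"tx": 0.0341, "ty": -0.0093, "tz": 0, "wx": 0, "wy": 0, "wz": 0}, {"tx": 0.0341, "ty": -0.0093, "tz": 0, "wx": 0, "wy": 0, "wz": 0}, {"tx": 0.0341, "ty": -0.0093, "tz": 0, "wx": 0, "wy": 0, "wz": 0}, {"tx": 0.0341, "ty": -0.0093, "tz": 0, "wx": 0, "wy": 0, "wz": 0}, {"tx": 0.0341, "ty": -0.0093, "tz": 0, "wx": 0, "wy": 0, "wz": 0}])

```text
t: 9.47
eef_pos: [0.6284, 0.1282, 0.1604]
tool_rot: [0.671, 0.742, -0.0, -0.0]
force: [0.0, 0.5, -0.7]
grip_width: 0.0855
grasp_force: 0.0
```

Call:
drive_tool(motion=[{"tx": 0, "ty": 0, "tz": 0, "wx": 0, "wy": 0, "wz": 0}, {"tx": 0, "ty": 0, "tz": 0, "wx": 0, "wy": 0, "wz": 0}, {"tx": 0, "ty": 0, "tz": 0, "wx": 0, "wy": 0, "wz": 0}])

```text
t: 9.72
eef_pos: [0.6258, 0.1287, 0.1595]
tool_rot: [0.671, 0.742, -0.001, -0.001]
force: [-0.6, 0.4, -1.1]
grip_width: 0.0854
grasp_force: 0.0
```

```bash
python3 st.py; python3 -c "
from h import *
c=lids('wrist');cv2.imwrite('pics/w3.png',c['img']);lids('top')"
```

```text
9.7167 [0.6258 0.1287 0.1595] yax [ 0.995  0.1   -0.003] z [-0.003  0.    -1.   ] yaw 5.77 [ 0.03  0.63  1.46  0.    1.06 -0.07] [-0.6  0.4 -1.1] 0.08536703853986297
wrist [ 69. 151.] ztop 0.0773 c 0.4575 0.1733 d 0.0357
wrist [326. 246.] ztop 0.0835 c 0.6282 0.1296 d 0.0417
wrist [334. 397.] ztop 0.1070 c 0.6461 0.0197 d 0.0464
top [322. 199.] ztop 0.1081 c 0.6455 0.0129 d 0.0494
top [393. 208.] ztop 0.1340 c 0.6235 -0.1289 d 0.0578
```

View pics/w3.png

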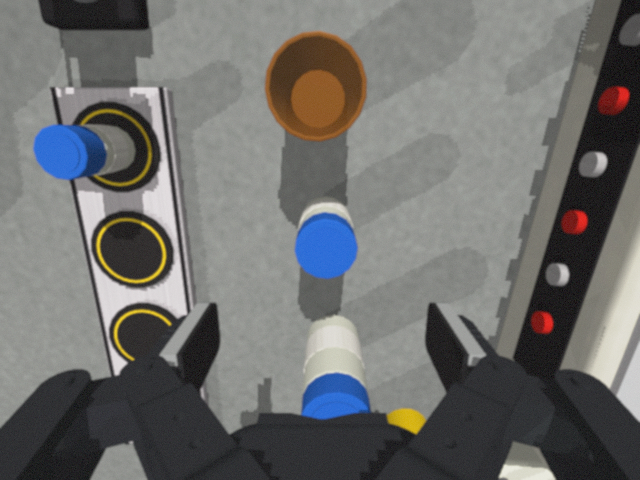

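jar_x stands upright on its pad, lid at (68,151), and measures 1 mm from the pad centre. jar_w at (327,245) is centred ahead of the fingers, and the beaker at (317,85) is well clear.

Call:
drive_tool(motion=[{"tx": 0, "ty": 0, "tz": -0.03, "wx": 0, "wy": 0, "wz": 0}, {"tx": 0, "ty": 0, "tz": -0.03, "wx": 0, "wy": 0, "wz": 0}, {"tx": 0, "ty": 0, "tz": -0.03, "wx": 0, "wy": 0, "wz": 0}, {"tx": 0, "ty": 0, "tz": -0.02, "wx": 0, "wy": 0, "wz": 0}, {"tx": 0, "ty": 0, "tz": -0.012, "wx": 0, "wy": 0, "wz": 0}, {"tx": 0, "ty": 0, "tz": -0.004, "wx": 0, "wy": 0, "wz": 0}, {"tx": 0, "ty": 0, "tz": 0, "wx": 0, "wy": 0, "wz": 0}, {"tx": 0, "ty": 0, "tz": 0, "wx": 0, "wy": 0, "wz": 0}])

```text
t: 10.48
eef_pos: [0.6279, 0.129, 0.0354]
tool_rot: [0.67, 0.742, 0.001, 0.001]
force: [-0.6, 0.6, -0.4]
grip_width: 0.0854
grasp_force: 0.0
```

Call:
drive_tool(motion=[{"tx": 0, "ty": 0, "tz": 0, "wx": 0, "wy": 0, "wz": 0}, {"tx": 0, "ty": 0, "tz": 0, "wx": 0, "wy": 0, "wz": 0}, {"tx": 0, "ty": 0, "tz": 0, "wx": 0, "wy": 0, "wz": 0}, {"tx": 0, "ty": 0, "tz": 0, "wx": 0, "wy": 0, "wz": 0}, {"tx": 0, "ty": 0, "tz": 0, "wx": 0, "wy": 0, "wz": 0}, {"tx": 0, "ty": 0, "tz": 0, "wx": 0, "wy": 0, "wz": 0}, {"tx": 0, "ty": 0, "tz": 0, "wx": 0, "wy": 0, "wz": 0}, {"tx": 0, "ty": 0, "tz": 0, "wx": 0, "wy": 0, "wz": 0}, {"tx": 0, "ty": 0, "tz": 0, "wx": 0, "wy": 0, "wz": 0}], grip=1)

```text
t: 11.23
eef_pos: [0.6281, 0.1287, 0.0355]
tool_rot: [0.671, 0.742, 0.001, 0.001]
force: [0.6, 0.2, 6.2]
grip_width: 0.0408
grasp_force: 60.7
```

Call:
drive_tool(motion=[{"tx": 0, "ty": 0, "tz": 0.01, "wx": 0, "wy": 0, "wz": 0}, {"tx": 0, "ty": 0, "tz": 0.025, "wx": 0, "wy": 0, "wz": 0}, {"tx": 0, "ty": 0, "tz": 0.03, "wx": 0, "wy": 0, "wz": 0}, {"tx": 0, "ty": 0, "tz": 0.03, "wx": 0, "wy": 0, "wz": 0}, {"tx": 0, "ty": 0, "tz": 0.015, "wx": 0, "wy": 0, "wz": 0}, {"tx": -0.022, "ty": -0.0055, "tz": 0, "wx": 0, "wy": 0, "wz": 0}, {"tx": -0.0322, "ty": -0.008, "tz": 0, "wx": 0, "wy": 0, "wz": 0}, {"tx": -0.0322, "ty": -0.008, "tz": 0, "wx": 0, "wy": 0, "wz": 0}, {"tx": -0.0322, "ty": -0.008, "tz": 0, "wx": 0, "wy": 0, "wz": 0}, {"tx": -0.0322, "ty": -0.008, "tz": 0, "wx": 0, "wy": 0, "wz": 0}])

```text
t: 12.07
eef_pos: [0.4745, 0.091, 0.1445]
tool_rot: [0.67, 0.742, -0.0, -0.0]
force: [0.2, -0.7, -2.1]
grip_width: 0.0409
grasp_force: 61.0
```

Call:
drive_tool(motion=[{"tx": -0.0104, "ty": -0.0027, "tz": 0, "wx": 0, "wy": 0, "wz": 0}, {"tx": 0, "ty": 0, "tz": -0.01, "wx": 0, "wy": 0, "wz": 0}, {"tx": 0, "ty": 0, "tz": -0.025, "wx": 0, "wy": 0, "wz": 0}, {"tx": 0, "ty": 0, "tz": -0.025, "wx": 0, "wy": 0, "wz": 0}, {"tx": 0, "ty": 0, "tz": -0.015, "wx": 0, "wy": 0, "wz": 0}, {"tx": 0, "ty": 0, "tz": -0.009, "wx": 0, "wy": 0, "wz": 0}, {"tx": 0, "ty": 0, "tz": -0.004, "wx": 0, "wy": 0, "wz": 0}, {"tx": 0, "ty": 0, "tz": -0.002, "wx": 0, "wy": 0, "wz": 0}, {"tx": 0, "ty": 0, "tz": 0, "wx": 0, "wy": 0, "wz": 0}, {"tx": 0, "ty": 0, "tz": 0, "wx": 0, "wy": 0, "wz": 0}])

```text
t: 12.9
eef_pos: [0.4667, 0.0885, 0.055]
tool_rot: [0.671, 0.742, 0.0, 0.001]
force: [-0.5, -0.7, -1.8]
grip_width: 0.0411
grasp_force: 61.0
```

```bash
python3 st.py; python3 -c "
from h import *
lids('wrist')"
```

```text
12.9 [0.4667 0.0885 0.055 ] yax [0.995 0.101 0.001] z [ 0.001 -0.    -1.   ] yaw 5.78 [-0.05  0.64  1.95  0.    0.55 -0.15] [-0.5 -0.7 -1.8] 0.04111808767260011
wrist [319.  95.] ztop 0.0776 c 0.4569 0.1736 d 0.0341
wrist [322. 356.] ztop 0.1029 c 0.4669 0.0894 d 0.0426
```

Call:
drive_tool(motion=[{"tx": 0, "ty": 0, "tz": -0.002, "wx": 0, "wy": 0, "wz": 0}, {"tx": 0, "ty": 0, "tz": -0.001, "wx": 0, "wy": 0, "wz": 0}, {"tx": 0, "ty": 0, "tz": 0, "wx": 0, "wy": 0, "wz": 0}, {"tx": 0, "ty": 0, "tz": 0, "wx": 0, "wy": 0, "wz": 0}])

```text
t: 13.28
eef_pos: [0.4662, 0.0885, 0.0515]
tool_rot: [0.671, 0.742, 0.0, 0.0]
force: [1.0, 0.3, -0.4]
grip_width: 0.0413
grasp_force: 61.0
```

Call:
drive_tool(motion=[{"tx": 0, "ty": 0, "tz": -0.001, "wx": 0, "wy": 0, "wz": 0}, {"tx": 0, "ty": 0, "tz": 0, "wx": 0, "wy": 0, "wz": 0}, {"tx": 0, "ty": 0, "tz": 0, "wx": 0, "wy": 0, "wz": 0}])

```text
t: 13.53
eef_pos: [0.4663, 0.0885, 0.0514]
tool_rot: [0.671, 0.742, 0.0, 0.0]
force: [-0.8, -0.5, 10.1]
grip_width: 0.0408
grasp_force: 62.2
```

Call:
drive_tool(motion=[{"tx": 0, "ty": 0, "tz": 0, "wx": 0, "wy": 0, "wz": 0}, {"tx": 0, "ty": 0, "tz": 0, "wx": 0, "wy": 0, "wz": 0}, {"tx": 0, "ty": 0, "tz": 0, "wx": 0, "wy": 0, "wz": 0}, {"tx": 0, "ty": 0, "tz": 0, "wx": 0, "wy": 0, "wz": 0}, {"tx": 0, "ty": 0, "tz": 0, "wx": 0, "wy": 0, "wz": 0}, {"tx": 0, "ty": 0, "tz": 0, "wx": 0, "wy": 0, "wz": 0}, {"tx": 0, "ty": 0, "tz": 0, "wx": 0, "wy": 0, "wz": 0}], grip=-1)

```text
t: 14.12
eef_pos: [0.466, 0.0885, 0.0502]
tool_rot: [0.671, 0.742, -0.0, -0.0]
force: [0.2, 0.3, -0.8]
grip_width: 0.085
grasp_force: 0.0
```

Call:
drive_tool(motion=[{"tx": 0, "ty": 0, "tz": 0.02, "wx": 0, "wy": 0, "wz": 0}, {"tx": 0, "ty": 0, "tz": 0.035, "wx": 0, "wy": 0, "wz": 0}, {"tx": 0, "ty": 0, "tz": 0.035, "wx": 0, "wy": 0, "wz": 0}, {"tx": 0, "ty": 0, "tz": 0.035, "wx": 0, "wy": 0, "wz": 0}, {"tx": 0, "ty": 0, "tz": 0.015, "wx": 0, "wy": 0, "wz": 0}, {"tx": 0.036, "ty": -0.0151, "tz": 0, "wx": 0, "wy": 0, "wz": 0}, {"tx": 0.036, "ty": -0.0151, "tz": 0, "wx": 0, "wy": 0, "wz": 0}, {"tx": 0.036, "ty": -0.0151, "tz": 0, "wx": 0, "wy": 0, "wz": 0}, {"tx": 0.036, "ty": -0.0151, "tz": 0, "wx": 0, "wy": 0, "wz": 0}, {"tx": 0.036, "ty": -0.0151, "tz": 0, "wx": 0, "wy": 0, "wz": 0}])

```text
t: 14.95
eef_pos: [0.6472, 0.0123, 0.1903]
tool_rot: [0.671, 0.742, -0.0, -0.0]
force: [-0.2, 0.4, 0.6]
grip_width: 0.0856
grasp_force: 0.0
```

Call:
drive_tool(motion=[{"tx": 0, "ty": 0, "tz": 0, "wx": 0, "wy": 0, "wz": 0}, {"tx": 0, "ty": 0, "tz": 0, "wx": 0, "wy": 0, "wz": 0}, {"tx": 0, "ty": 0, "tz": 0, "wx": 0, "wy": 0, "wz": 0}])

```text
t: 15.2
eef_pos: [0.6448, 0.0132, 0.1893]
tool_rot: [0.671, 0.742, -0.001, -0.001]
force: [-0.6, -0.2, 0.0]
grip_width: 0.0854
grasp_force: 0.0
```

```bash
python3 st.py; python3 -c "
from h import *
c=lids('wrist')"
```

```text
15.2 [0.6448 0.0132 0.1893] yax [ 0.995  0.1   -0.003] z [-0.003  0.001 -1.   ] yaw 5.76 [-0.15  0.6   1.42  0.    1.12 -0.25] [-0.6 -0.2  0. ] 0.08544897774732188
wrist [56. 99.] ztop 0.0994 c 0.4670 0.0888 d 0.0430
wrist [325. 244.] ztop 0.1076 c 0.6469 0.0130 d 0.0501
wrist [274. 406.] ztop 0.1309 c 0.6221 -0.1135 d 0.0480
```

Call:
drive_tool(motion=[{"tx": 0, "ty": 0, "tz": -0.03, "wx": 0, "wy": 0, "wz": 0}, {"tx": 0, "ty": 0, "tz": -0.03, "wx": 0, "wy": 0, "wz": 0}, {"tx": 0, "ty": 0, "tz": -0.03, "wx": 0, "wy": 0, "wz": 0}, {"tx": 0, "ty": 0, "tz": -0.025, "wx": 0, "wy": 0, "wz": 0}, {"tx": 0, "ty": 0, "tz": -0.015, "wx": 0, "wy": 0, "wz": 0}, {"tx": 0, "ty": 0, "tz": -0.006, "wx": 0, "wy": 0, "wz": 0}, {"tx": 0, "ty": 0, "tz": 0, "wx": 0, "wy": 0, "wz": 0}, {"tx": 0, "ty": 0, "tz": 0, "wx": 0, "wy": 0, "wz": 0}])

```text
t: 15.92
eef_pos: [0.6459, 0.0135, 0.0551]
tool_rot: [0.67, 0.742, 0.0, 0.0]
force: [0.7, -0.2, -0.6]
grip_width: 0.0854
grasp_force: 0.0
```

Call:
drive_tool(motion=[{"tx": 0, "ty": 0, "tz": 0, "wx": 0, "wy": 0, "wz": 0}, {"tx": 0, "ty": 0, "tz": 0, "wx": 0, "wy": 0, "wz": 0}, {"tx": 0, "ty": 0, "tz": 0, "wx": 0, "wy": 0, "wz": 0}, {"tx": 0, "ty": 0, "tz": 0, "wx": 0, "wy": 0, "wz": 0}, {"tx": 0, "ty": 0, "tz": 0, "wx": 0, "wy": 0, "wz": 0}, {"tx": 0, "ty": 0, "tz": 0, "wx": 0, "wy": 0, "wz": 0}, {"tx": 0, "ty": 0, "tz": 0, "wx": 0, "wy": 0, "wz": 0}, {"tx": 0, "ty": 0, "tz": 0, "wx": 0, "wy": 0, "wz": 0}, {"tx": 0, "ty": 0, "tz": 0, "wx": 0, "wy": 0, "wz": 0}], grip=1)

```text
t: 16.67
eef_pos: [0.6472, 0.0129, 0.056]
tool_rot: [0.671, 0.742, 0.001, 0.001]
force: [-0.2, 0.8, 6.1]
grip_width: 0.0488
grasp_force: 62.6
```

Call:
drive_tool(motion=[{"tx": 0, "ty": 0, "tz": 0.01, "wx": 0, "wy": 0, "wz": 0}, {"tx": 0, "ty": 0, "tz": 0.025, "wx": 0, "wy": 0, "wz": 0}, {"tx": 0, "ty": 0, "tz": 0.03, "wx": 0, "wy": 0, "wz": 0}, {"tx": 0, "ty": 0, "tz": 0.03, "wx": 0, "wy": 0, "wz": 0}, {"tx": 0, "ty": 0, "tz": 0.015, "wx": 0, "wy": 0, "wz": 0}, {"tx": -0.0215, "ty": -0.001, "tz": 0, "wx": 0, "wy": 0, "wz": 0}, {"tx": -0.034, "ty": -0.0018, "tz": 0, "wx": 0, "wy": 0, "wz": 0}, {"tx": -0.034, "ty": -0.0018, "tz": 0, "wx": 0, "wy": 0, "wz": 0}, {"tx": -0.034, "ty": -0.0018, "tz": 0, "wx": 0, "wy": 0, "wz": 0}, {"tx": -0.034, "ty": -0.0018, "tz": 0, "wx": 0, "wy": 0, "wz": 0}])

```text
t: 17.5
eef_pos: [0.4864, 0.005, 0.1645]
tool_rot: [0.67, 0.742, -0.0, -0.0]
force: [1.1, -0.9, -2.0]
grip_width: 0.049
grasp_force: 62.8
```

Call:
drive_tool(motion=[{"tx": -0.014, "ty": -0.0008, "tz": 0, "wx": 0, "wy": 0, "wz": 0}, {"tx": 0, "ty": 0, "tz": -0.01, "wx": 0, "wy": 0, "wz": 0}, {"tx": 0, "ty": 0, "tz": -0.025, "wx": 0, "wy": 0, "wz": 0}, {"tx": 0, "ty": 0, "tz": -0.025, "wx": 0, "wy": 0, "wz": 0}, {"tx": 0, "ty": 0, "tz": -0.016, "wx": 0, "wy": 0, "wz": 0}, {"tx": 0, "ty": 0, "tz": -0.009, "wx": 0, "wy": 0, "wz": 0}, {"tx": 0, "ty": 0, "tz": -0.004, "wx": 0, "wy": 0, "wz": 0}, {"tx": 0, "ty": 0, "tz": -0.002, "wx": 0, "wy": 0, "wz": 0}, {"tx": 0, "ty": 0, "tz": 0, "wx": 0, "wy": 0, "wz": 0}, {"tx": 0, "ty": 0, "tz": 0, "wx": 0, "wy": 0, "wz": 0}])

```text
t: 18.33
eef_pos: [0.4752, 0.0039, 0.074]
tool_rot: [0.671, 0.742, 0.0, 0.001]
force: [0.1, -0.5, -1.3]
grip_width: 0.0489
grasp_force: 62.9
```

Call:
drive_tool(motion=[{"tx": 0, "ty": 0, "tz": -0.001, "wx": 0, "wy": 0, "wz": 0}, {"tx": 0, "ty": 0, "tz": -0.001, "wx": 0, "wy": 0, "wz": 0}, {"tx": 0, "ty": 0, "tz": 0, "wx": 0, "wy": 0, "wz": 0}, {"tx": 0, "ty": 0, "tz": 0, "wx": 0, "wy": 0, "wz": 0}])

```text
t: 18.67
eef_pos: [0.4752, 0.0039, 0.0719]
tool_rot: [0.671, 0.742, 0.0, 0.001]
force: [0.5, 0.6, 3.0]
grip_width: 0.0491
grasp_force: 63.1
```

```bash
python3 st.py; python3 -c "
from h import *
lids('wrist')"
```

```text
18.6667 [0.4752 0.0039 0.0719] yax [0.995 0.101 0.002] z [ 0.002 -0.    -1.   ] yaw 5.78 [-0.23  0.61  1.94  0.    0.59 -0.33] [0.5 0.6 3. ] 0.049100175503604356
wrist [321.  93.] ztop 0.0997 c 0.4663 0.0887 d 0.0419
wrist [322. 356.] ztop 0.1235 c 0.4749 0.0044 d 0.0501
```

Call:
drive_tool(motion=[{"tx": 0, "ty": 0, "tz": 0, "wx": 0, "wy": 0, "wz": 0}, {"tx": 0, "ty": 0, "tz": 0, "wx": 0, "wy": 0, "wz": 0}, {"tx": 0, "ty": 0, "tz": 0, "wx": 0, "wy": 0, "wz": 0}, {"tx": 0, "ty": 0, "tz": 0, "wx": 0, "wy": 0, "wz": 0}, {"tx": 0, "ty": 0, "tz": 0, "wx": 0, "wy": 0, "wz": 0}, {"tx": 0, "ty": 0, "tz": 0, "wx": 0, "wy": 0, "wz": 0}, {"tx": 0, "ty": 0, "tz": 0, "wx": 0, "wy": 0, "wz": 0}], grip=-1)

```text
t: 19.3
eef_pos: [0.4745, 0.004, 0.0712]
tool_rot: [0.671, 0.742, -0.0, -0.0]
force: [0.5, 0.2, 0.5]
grip_width: 0.0855
grasp_force: 0.0
```

Call:
drive_tool(motion=[{"tx": 0, "ty": 0, "tz": 0.02, "wx": 0, "wy": 0, "wz": 0}, {"tx": 0, "ty": 0, "tz": 0.035, "wx": 0, "wy": 0, "wz": 0}, {"tx": 0, "ty": 0, "tz": 0.035, "wx": 0, "wy": 0, "wz": 0}, {"tx": 0, "ty": 0, "tz": 0.035, "wx": 0, "wy": 0, "wz": 0}, {"tx": 0, "ty": 0, "tz": 0.02, "wx": 0, "wy": 0, "wz": 0}, {"tx": 0.0298, "ty": -0.0265, "tz": 0, "wx": 0, "wy": 0, "wz": 0}, {"tx": 0.0298, "ty": -0.0265, "tz": 0, "wx": 0, "wy": 0, "wz": 0}, {"tx": 0.0298, "ty": -0.0265, "tz": 0, "wx": 0, "wy": 0, "wz": 0}, {"tx": 0.0298, "ty": -0.0265, "tz": 0, "wx": 0, "wy": 0, "wz": 0}, {"tx": 0.0298, "ty": -0.0265, "tz": 0, "wx": 0, "wy": 0, "wz": 0}])

```text
t: 20.13
eef_pos: [0.6245, -0.1296, 0.2163]
tool_rot: [0.671, 0.742, -0.0, -0.0]
force: [0.9, 0.7, -0.2]
grip_width: 0.0854
grasp_force: 0.0
```

Call:
drive_tool(motion=[{"tx": 0, "ty": 0, "tz": 0, "wx": 0, "wy": 0, "wz": 0}, {"tx": 0, "ty": 0, "tz": 0, "wx": 0, "wy": 0, "wz": 0}, {"tx": 0, "ty": 0, "tz": 0, "wx": 0, "wy": 0, "wz": 0}])

```text
t: 20.38
eef_pos: [0.6225, -0.128, 0.2154]
tool_rot: [0.671, 0.742, -0.0, -0.001]
force: [0.4, -0.6, 0.8]
grip_width: 0.0854
grasp_force: 0.0
```

```bash
python3 st.py; python3 -c "
from h import *
c=lids('wrist');cv2.imwrite('pics/w4.png',c['img'])"
```

```text
20.3833 [ 0.6225 -0.128   0.2154] yax [ 0.995  0.1   -0.002] z [-0.003  0.001 -1.   ] yaw 5.76 [-0.38  0.56  1.42  0.    1.17 -0.48] [ 0.4 -0.6  0.8] 0.08544390010896255
wrist [105.  23.] ztop 0.1234 c 0.4759 0.0019 d 0.0502
wrist [325. 245.] ztop 0.1336 c 0.6249 -0.1285 d 0.0575
```

View pics/w4.png

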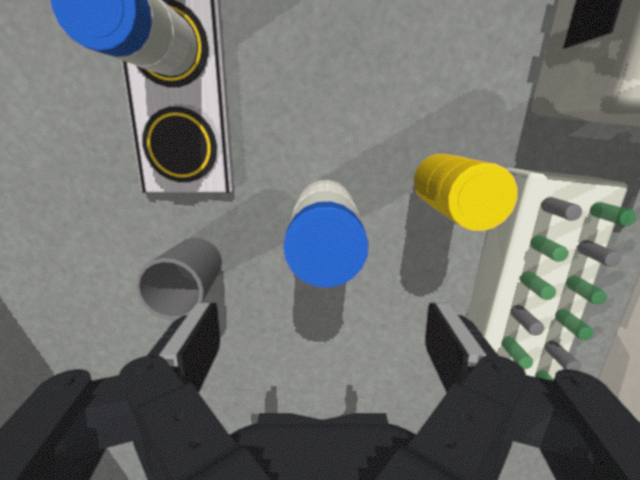

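jar_y, lid at (326,244), sits centred between the open fingers. The yellow decoy at (480,195) and the waste pot at (175,280) are clear. Pad_d at (180,143) is free.

Call:
drive_tool(motion=[{"tx": 0, "ty": 0, "tz": -0.03, "wx": 0, "wy": 0, "wz": 0}, {"tx": 0, "ty": 0, "tz": -0.03, "wx": 0, "wy": 0, "wz": 0}, {"tx": 0, "ty": 0, "tz": -0.03, "wx": 0, "wy": 0, "wz": 0}, {"tx": 0, "ty": 0, "tz": -0.025, "wx": 0, "wy": 0, "wz": 0}, {"tx": 0, "ty": 0, "tz": -0.018, "wx": 0, "wy": 0, "wz": 0}, {"tx": 0, "ty": 0, "tz": -0.007, "wx": 0, "wy": 0, "wz": 0}, {"tx": 0, "ty": 0, "tz": 0, "wx": 0, "wy": 0, "wz": 0}, {"tx": 0, "ty": 0, "tz": 0, "wx": 0, "wy": 0, "wz": 0}])

```text
t: 21.1
eef_pos: [0.6235, -0.1279, 0.077]
tool_rot: [0.67, 0.742, 0.0, 0.0]
force: [-0.8, 0.1, 0.5]
grip_width: 0.0855
grasp_force: 0.0
```

Call:
drive_tool(motion=[{"tx": 0, "ty": 0, "tz": 0, "wx": 0, "wy": 0, "wz": 0}, {"tx": 0, "ty": 0, "tz": 0, "wx": 0, "wy": 0, "wz": 0}, {"tx": 0, "ty": 0, "tz": 0, "wx": 0, "wy": 0, "wz": 0}, {"tx": 0, "ty": 0, "tz": 0, "wx": 0, "wy": 0, "wz": 0}, {"tx": 0, "ty": 0, "tz": 0, "wx": 0, "wy": 0, "wz": 0}, {"tx": 0, "ty": 0, "tz": 0, "wx": 0, "wy": 0, "wz": 0}, {"tx": 0, "ty": 0, "tz": 0, "wx": 0, "wy": 0, "wz": 0}, {"tx": 0, "ty": 0, "tz": 0, "wx": 0, "wy": 0, "wz": 0}, {"tx": 0, "ty": 0, "tz": 0, "wx": 0, "wy": 0, "wz": 0}], grip=1)

```text
t: 21.85
eef_pos: [0.6249, -0.1289, 0.0784]
tool_rot: [0.671, 0.742, 0.001, 0.002]
force: [0.3, 0.7, 6.7]
grip_width: 0.057
grasp_force: 64.3
```

Call:
drive_tool(motion=[{"tx": 0, "ty": 0, "tz": 0.01, "wx": 0, "wy": 0, "wz": 0}, {"tx": 0, "ty": 0, "tz": 0.025, "wx": 0, "wy": 0, "wz": 0}, {"tx": 0, "ty": 0, "tz": 0.03, "wx": 0, "wy": 0, "wz": 0}, {"tx": 0, "ty": 0, "tz": 0.03, "wx": 0, "wy": 0, "wz": 0}, {"tx": 0, "ty": 0, "tz": 0.015, "wx": 0, "wy": 0, "wz": 0}, {"tx": -0.0156, "ty": 0.0047, "tz": 0, "wx": 0, "wy": 0, "wz": 0}, {"tx": -0.028, "ty": 0.0095, "tz": 0, "wx": 0, "wy": 0, "wz": 0}, {"tx": -0.028, "ty": 0.0095, "tz": 0, "wx": 0, "wy": 0, "wz": 0}, {"tx": -0.028, "ty": 0.0095, "tz": 0, "wx": 0, "wy": 0, "wz": 0}, {"tx": -0.028, "ty": 0.0095, "tz": 0, "wx": 0, "wy": 0, "wz": 0}])

```text
t: 22.68
eef_pos: [0.4941, -0.0852, 0.1866]
tool_rot: [0.671, 0.742, -0.0, -0.0]
force: [-0.1, 0.2, -1.8]
grip_width: 0.057
grasp_force: 64.5
```

Call:
drive_tool(motion=[{"tx": -0.013, "ty": 0.005, "tz": 0, "wx": 0, "wy": 0, "wz": 0}, {"tx": 0, "ty": 0, "tz": -0.01, "wx": 0, "wy": 0, "wz": 0}, {"tx": 0, "ty": 0, "tz": -0.025, "wx": 0, "wy": 0, "wz": 0}, {"tx": 0, "ty": 0, "tz": -0.025, "wx": 0, "wy": 0, "wz": 0}, {"tx": 0, "ty": 0, "tz": -0.016, "wx": 0, "wy": 0, "wz": 0}, {"tx": 0, "ty": 0, "tz": -0.009, "wx": 0, "wy": 0, "wz": 0}, {"tx": 0, "ty": 0, "tz": -0.004, "wx": 0, "wy": 0, "wz": 0}, {"tx": 0, "ty": 0, "tz": -0.001, "wx": 0, "wy": 0, "wz": 0}, {"tx": 0, "ty": 0, "tz": 0, "wx": 0, "wy": 0, "wz": 0}, {"tx": 0, "ty": 0, "tz": 0, "wx": 0, "wy": 0, "wz": 0}])

```text
t: 23.52
eef_pos: [0.4837, -0.0811, 0.0971]
tool_rot: [0.671, 0.742, 0.0, 0.001]
force: [-0.7, 0.5, -2.3]
grip_width: 0.0571
grasp_force: 64.5
```

Call:
drive_tool(motion=[{"tx": 0, "ty": 0, "tz": -0.001, "wx": 0, "wy": 0, "wz": 0}, {"tx": 0, "ty": 0, "tz": -0.001, "wx": 0, "wy": 0, "wz": 0}, {"tx": 0, "ty": 0, "tz": 0, "wx": 0, "wy": 0, "wz": 0}, {"tx": 0, "ty": 0, "tz": 0, "wx": 0, "wy": 0, "wz": 0}])

```text
t: 23.85
eef_pos: [0.4831, -0.0808, 0.0945]
tool_rot: [0.671, 0.742, 0.0, 0.0]
force: [1.2, 0.2, -1.8]
grip_width: 0.057
grasp_force: 64.5
```

```bash
python3 st.py; python3 -c "
from h import *
lids('wrist')"
```

```text
23.85 [ 0.4831 -0.0808  0.0945] yax [0.995 0.101 0.   ] z [ 0. -0. -1.] yaw 5.78 [-0.39  0.57  1.89 -0.    0.68 -0.5 ] [ 1.2  0.2 -1.8] 0.05704364073559944
wrist [324.  92.] ztop 0.1237 c 0.4751 0.0037 d 0.0499
wrist [322. 353.] ztop 0.1497 c 0.4826 -0.0767 d 0.0555
```

Call:
drive_tool(motion=[{"tx": 0, "ty": 0, "tz": -0.001, "wx": 0, "wy": 0, "wz": 0}, {"tx": 0, "ty": 0, "tz": 0, "wx": 0, "wy": 0, "wz": 0}, {"tx": 0, "ty": 0, "tz": 0, "wx": 0, "wy": 0, "wz": 0}])

```text
t: 24.15
eef_pos: [0.4831, -0.0808, 0.0943]
tool_rot: [0.671, 0.742, 0.0, 0.0]
force: [-2.0, 0.6, 6.9]
grip_width: 0.0571
grasp_force: 65.6
```

Contact with the pad. I'll release, rise and back away so the final check isn't blocked.

Call:
drive_tool(motion=[{"tx": 0, "ty": 0, "tz": 0, "wx": 0, "wy": 0, "wz": 0}, {"tx": 0, "ty": 0, "tz": 0, "wx": 0, "wy": 0, "wz": 0}, {"tx": 0, "ty": 0, "tz": 0, "wx": 0, "wy": 0, "wz": 0}, {"tx": 0, "ty": 0, "tz": 0, "wx": 0, "wy": 0, "wz": 0}, {"tx": 0, "ty": 0, "tz": 0, "wx": 0, "wy": 0, "wz": 0}, {"tx": 0, "ty": 0, "tz": 0, "wx": 0, "wy": 0, "wz": 0}, {"tx": 0, "ty": 0, "tz": 0, "wx": 0, "wy": 0, "wz": 0}], grip=-1)

```text
t: 24.73
eef_pos: [0.483, -0.0808, 0.0932]
tool_rot: [0.671, 0.742, -0.0, -0.0]
force: [-0.2, -0.2, -0.4]
grip_width: 0.0852
grasp_force: 0.0
```

Call:
drive_tool(motion=[{"tx": 0, "ty": 0, "tz": 0.02, "wx": 0, "wy": 0, "wz": 0}, {"tx": 0, "ty": 0, "tz": 0.035, "wx": 0, "wy": 0, "wz": 0}, {"tx": 0, "ty": 0, "tz": 0.035, "wx": 0, "wy": 0, "wz": 0}, {"tx": 0, "ty": 0, "tz": 0.03, "wx": 0, "wy": 0, "wz": 0}, {"tx": 0, "ty": -0.035, "tz": 0.01, "wx": 0, "wy": 0, "wz": 0}, {"tx": 0, "ty": -0.038, "tz": 0, "wx": 0, "wy": 0, "wz": 0}, {"tx": 0, "ty": -0.038, "tz": 0, "wx": 0, "wy": 0, "wz": 0}, {"tx": 0, "ty": -0.038, "tz": 0, "wx": 0, "wy": 0, "wz": 0}, {"tx": 0, "ty": -0.038, "tz": 0, "wx": 0, "wy": 0, "wz": 0}, {"tx": 0, "ty": -0.038, "tz": 0, "wx": 0, "wy": 0, "wz": 0}])

```text
t: 25.57
eef_pos: [0.4825, -0.3074, 0.2233]
tool_rot: [0.671, 0.742, 0.0, -0.0]
force: [0.4, -0.4, 0.4]
grip_width: 0.0853
grasp_force: 0.0
```

Call:
drive_tool(motion=[{"tx": 0, "ty": -0.035, "tz": 0, "wx": 0, "wy": 0, "wz": 0}, {"tx": 0, "ty": -0.035, "tz": 0, "wx": 0, "wy": 0, "wz": 0}, {"tx": 0, "ty": 0, "tz": 0, "wx": 0, "wy": 0, "wz": 0}, {"tx": 0, "ty": 0, "tz": 0, "wx": 0, "wy": 0, "wz": 0}])

```text
t: 25.9
eef_pos: [0.4824, -0.3776, 0.2227]
tool_rot: [0.672, 0.741, 0.0, -0.0]
force: [-0.7, 0.7, 0.2]
grip_width: 0.0855
grasp_force: 0.0
```

```bash
python3 st.py; python3 -c "
from h import *
c=lids('top');cv2.imwrite('pics/top9.png',c['img'])"
```

```text
25.9 [ 0.4824 -0.3776  0.2227] yax [ 0.995  0.098 -0.   ] z [-0.  0. -1.] yaw 5.6 [-0.85  0.52  1.47  0.    1.15 -0.94] [-0.7  0.7  0.2] 0.08549777817715934
top [370. 278.] ztop 0.1502 c 0.4827 -0.0809 d 0.0580
top [325. 282.] ztop 0.1242 c 0.4748 0.0041 d 0.0488
top [282. 287.] ztop 0.1003 c 0.4662 0.0888 d 0.0417
top [241. 291.] ztop 0.0782 c 0.4565 0.1729 d 0.0335
```

View pics/top9.png

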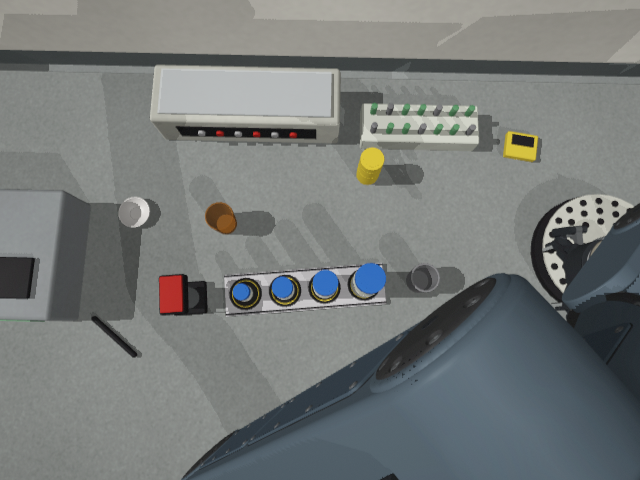

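All four jars stand centred and upright, lids at (241,291), (282,287), (325,282) and (370,278). They are within about 1 mm of the pad centres and get larger away from the head. The beaker at (221,218) hasn't moved, and the gripper is clear of everything. I'm handing in the job.

```bash
python3 -c "
from plant import finish_job
print(finish_job())"
```

```text
the job is handed in; nothing more can be done
None
```

The job is handed in: the four jars stand upright in size order from the head (x, w, z, y on pads a to d), each measured within about 1 mm of its pad centre, the beaker was not moved, and the robot clock read 25.9 s at the last check.

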